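Push the flat battery through the flap of the returns tray

TASK

Put the small drill battery away in the metal returns tray: with one finger push the tray's self-closing flap open, and while that finger keeps it open push the battery through the doorway with the other finger, far enough that the flap swings fully shut behind it. Slide the battery flat along the tray, never lift or tip it, and do not use it to shove the flap open. Leave everything else on the bench where it is.

Things in the scene. Friction and masses are not known exactly. Their poses are not given: they have to be found in the camera images.
- tray: Fixed open-topped aluminium returns tray. Origin: underside, centre of the doorway; x points through the doorway into the tray, y left, z up. Floor plate 3 mm thick, level all along: a bare apron before the doorway (x -145 to 0, y -75 to 75 mm), the tray behind it. Walls and doorway jambs rise to 45 mm; no roof, so fingers pointing down can pass the doorway and be drawn up anywhere.
- tray_doorway (a point): Centre of the doorway at floor level (tray x 0, y 0, 3 mm above the bench), axes as the tray. The doorway is 76 mm wide (y -38 to 38 mm), with no lintel and no sill; its jambs are 6 mm thick (x 0 to 6 mm).
- tray_inside (a point): Centre of the tray's inner floor (tray x 118.5, y 0 mm, 3 mm above the bench), axes as the tray. The inside is 225 mm long (tray x 6 to 231 mm) and 122 mm wide (y -61 to 61 mm); walls 4 mm thick.
- flap (a joint): Flap angle, rad: 0 shut across the doorway, growing to 1.6 as it swings into the tray. Upright grey plastic panel 4 mm thick, on a vertical hinge at tray x 3, y 37 mm (left jamb); reaches 71 mm from the hinge (y -34 mm when shut), 6 to 46 mm above the bench. Opens only inward; a light spring (0.015 N m shut, 0.06 N m fully open) shuts it within a second when let go.
- battery: The small drill battery, standing on the tray's apron before the flap: black block 44 mm along its x, 46 mm along y, 38 mm high, with a smaller grey terminal block (26 x 32 mm) on top, 48 mm in all; 0.2 to 0.4 kg. Origin: centre of its underside, on the 3 mm floor plate. It starts upright, x axis within 9 degrees of the tray's.
- big_battery: Bystander: large black drill battery, 115 x 75 mm, 63 mm high, on the bench beside the apron or beside the tray. Origin: centre of its underside.
- staple_jar: Bystander: clear plastic jar of fencing staples with a white snap lid, 78 mm wide, 96 mm high, beside the apron or beside the tray. Origin: centre of its underside.
- hoof_pick: Bystander: stainless hoof pick, 170 mm long, 14 mm high, lying beside the tray. Origin: on the bench under the middle of its length.
- feed_scoop: Bystander: blue feed scoop, bowl 130 x 110 x 60 mm with a 120 mm handle, on the robot's right. Origin: centre of the bowl's underside; handle along its -x.
- dandy_brush: Bystander: wooden brush 150 x 60 x 42 mm, on the robot's left. Origin: centre of its underside.
- balm_tin: Bystander: round metal tin, 90 mm wide, 60 mm high, on the robot's left. Origin: centre of its underside.
Mind the look-alikes: they are no part of the job. Of the things shaped like the battery, the black one is meant.

How it is judged:
On the way, in this order (a step that is already met when the one before it is completed fails the run):
1. a finger pushes the flap well open (over 0.45 rad) while the battery is still outside on the apron (value of joint flap above 0.45 rad and contact force between the fingers and flap above 0.08 N and x of battery in the frame of tray below -0.035 m), for 0.05 s.
2. one finger keeps the flap open while another pushes the battery into the doorway (value of joint flap above 0.5 rad and contact force between the fingers and flap above 0.08 N and contact force between the fingers and battery above 0.15 N and x of battery in the frame of tray between -0.032 and 0.03 m), for 0.05 s.
At the end, for the whole second after the job is handed in: The small battery stands upright on the floor of the tray, wholly inside and at rest, and the flap is shut behind it (within 0.06 rad) (x of battery in the frame of tray between 0.08 and 0.215 m and y of battery in the frame of tray between -0.045 and 0.045 m and height (world z) of battery below 0.008 m and angle between battery's own z axis and vertical below 0.1 rad and linear speed of battery below 0.02 m/s and value of joint flap between -0.05 and 0.06 rad); the robot touches nothing.
It fails at once if the battery is lifted (over 12 mm) (height (world z) of battery above 0.015 m).
It fails at once if the battery is tipped (over 0.35 rad) (angle between battery's own z axis and vertical above 0.35 rad).
It fails at once if the battery shoves the flap (over 0.5 N) while the flap is less than 0.35 rad open (contact force between battery and flap above 0.5 N and value of joint flap below 0.35 rad).
It fails at once if another thing on the bench is moved by more than 15 mm (distance of any of big_battery, staple_jar, hoof_pick, feed_scoop, dandy_brush, balm_tin from where it was at the start of the episode above 0.015 m).
It also fails if it takes over 48 s, if anything falls off the work surface, if the arm or the gripper's body presses on something with over 40 N, if the wrist force passes 120 N, or if a joint passes its speed limit or range.

ROBOT

A 6-joint arm with a two-finger parallel gripper is mounted at the origin on the work surface. World frame = base frame: x ahead of the robot, y to its left, z up, the work surface at z = 0. Lengths are in m, angles in rad, forces in N, time in s.
With the tool pointing down it reaches from about 0.325 to 0.925 m from the base axis. Payload 3.1 kg.
Tool frame: the origin (TCP) lies on the mounting face of the last link; the fingertips stand 173 mm ahead of it and the grasp point (between the pads) lies 155 mm ahead of it; z points along the fingers, y is the line along which they close (so a half turn about z gives the same grasp; the last joint's range is limited). The gripper opens to 85 mm and grips with 20 to 120 N. Pads are 22 mm wide; open, the fingers measure 114 mm over their backs; the gripper's body (76 mm by 85 mm) begins 54 mm behind the grasp point. The pads swing forward as they close: fully open they stand 13 mm farther back than shut.
Start: joints at [1.154, 0.217, 1.613, -0, 1.311, -0.112], TCP at [0.188, 0.596, 0.405] pointing down, gripper open.
Joint ranges: [-2.75, 2.75], [-0.78, 2.1], [0.31, 2.55], [-1.13, 4.27], [0.13, 2.63], [-2.58, 2.58]. Speed limits (rad/s): [2.79, 2.79, 3.14, 3.14, 3.14, 3.14].

INTERFACE

Orientations are given as a unit quaternion [x, y, z, w].
In Python, from workcell import * gives the robot as it stands. The module is installed in compiled form; this text tells all that it offers.
- The arm moves only by the tool step_arm, never from a script. Its argument "commands" is a list of rows, each a list of 6 numbers: the shift along the tool's x, y, z in m, then the turn, a rotation vector about the tool's x, y, z in rad. A call has 1 to 10 rows; each row is the pose to reach, as a shift and turn from the pose commanded when the call began, along the tool's axes at that moment; what a row does not reach only later rows make up. A row lasts 1/8 s, in which the tool goes at most 62.5 mm and 10.7 degrees, less where a joint would pass 70% of its speed; a pose out of reach is approached as far as the arm can. A call with a gripper value outside its range is refused whole. "gripper" is the finger opening in m, from 0 to 0.0854, set as the call begins (left out, the last holds). The fingers move at their own pace and stop on an object; the grip force is fixed at half the most. Time passes only in rows, so rows that repeat a pose let the fingers close. It gives the time, the measured TCP pose, the force, the opening and the grip force at its end, in the units of the state.
- get_obs(): the state, without advancing time (a new reading comes with each control period).
- grab_frame(name): name is "scene" or "top"; returns a dict with "pixels" (480x640x3 uint8, red, green, blue), "depth" (480x640 float32, m along the optical axis (not along the pixel's ray), 0 where there is no reading), "K" (3x3 intrinsics, pixels), "D" ([k1, k2, p1, p2, k3] as OpenCV has them; the pictures are not rectified), "T" (4x4, takes a point from camera to world coordinates). Camera axes: x right, y up, looking along -z (the intrinsics and any distortion apply to the point x, -y, -z); pixel columns grow to the right and rows downward; lengths in m; the calibration is good to about 2 mm. A picture is of the moment at which its call begins.
- close_job(): hands the job in; it is judged then, once.
The state is a dict: "time_s": time; "joints": joint angles; "qvel": joint speeds; "joint_torque": joint torques, N m; "position": TCP position; "orientation": TCP orientation; "force": force on the tool from outside, world axes, zero at the start; "wrist_torque": the same for the moment, N m; "width": finger opening in m; "gripper_force": force on a finger pad.
Only numpy, scipy, OpenCV 4.12 (cv2) and the standard library are available. Lean on these libraries where they do the work, as an engineer would, in place of code of your own. Each camera call takes 0.05 s, during which the arm holds its last target. There are 200 camera calls.

## Working session

There is one attempt and no reset: what is moved stays moved. The work goes in short steps, Python scripts to look and compute and a tool call to move; the robot and the scene stay as the last step left them, time stands still between calls to the robot, and variables do not carry over. Pictures are saved under pics/ and viewed, at most 13 in all, crops included, and the job is handed in when it is done.

Besides the shell and the picture viewer there is one more tool, called after "Call:" in YAML: its name, and indented under it one key for each argument. step_arm: Moves the arm, as the interface text tells. Its arguments: {"type":"object","properties":{"commands":{"type":"array","items":{"type":"array","items":{"type":"number"}}},"gripper":{"type":"number"}},"required":["commands"]}

```bash
mkdir -p pics; python3 - <<'E'
from workcell import *
import cv2, numpy as np
o=get_obs(); print(o)
for n in("scene","top"):
    f=grab_frame(n); cv2.imwrite(f"pics/{n}0.png",f["pixels"][:,:,::-1]); np.savez(f"{n}0.npz",**f); print(n,f["K"],f["D"],f["T"])
E
```

```text
{'time_s': 0.0, 'joints': array([ 1.15379536e+00,  2.17767508e-01,  1.61493530e+00,  1.17591868e-05,
        1.31130238e+00, -1.12173528e-01]), 'qvel': array([-0.0009781 , -0.00123318,  0.00040306, -0.00016847, -0.00050115,
        0.00163411]), 'joint_torque': array([-1.30035269e-04, -3.96829891e+01, -3.03861022e+01, -2.29974949e-04,
        9.46558110e-03, -4.11393543e-06]), 'position': array([0.18737783, 0.59582822, 0.40335888]), 'orientation': array([ 1.51825698e-01,  9.88406547e-01, -1.16280566e-03, -3.20935671e-04]), 'force': array([ 0.59588402, -0.31138939, -0.35017647]), 'wrist_torque': array([ 0.05538858,  0.00463688, -0.04251121]), 'gripper_force': 0.0, 'width': 0.08518367793097267}
scene [[501.40469731   0.         322.94278968]
 [  0.         501.40469731 246.43953498]
 [  0.           0.           1.        ]] [-0.12478432  0.          0.          0.          0.        ] [[ 0.27311072 -0.78112065  0.56148114  1.3049121 ]
 [ 0.9619801   0.22309563 -0.157552   -0.23723187]
 [-0.00219687  0.58316282  0.81235233  1.22789269]
 [ 0.          0.          0.          1.        ]]
top [[448.04243999   0.         318.98903789]
 [  0.         448.04243999 239.48649807]
 [  0.           0.           1.        ]] [0.01412135 0.         0.         0.         0.        ] [[ 4.93388013e-04  9.96216288e-01 -8.69072183e-02  4.22548692e-01]
 [-9.99801548e-01 -1.23936535e-03 -1.98828829e-02 -2.17624314e-02]
 [-1.99153616e-02  8.68997813e-02  9.96017975e-01  1.07296854e+00]
 [ 0.00000000e+00  0.00000000e+00  0.00000000e+00  1.00000000e+00]]
```

View pics/scene0.png

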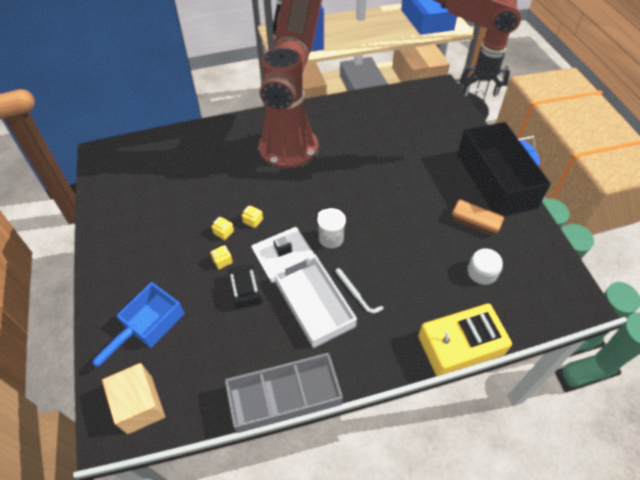

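View pics/top0.png

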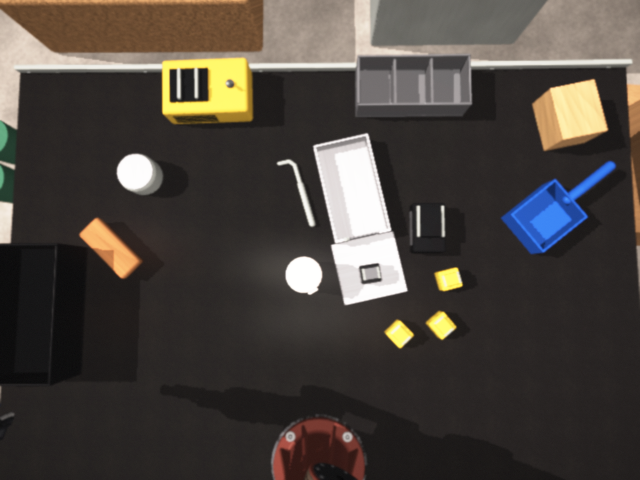

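The top view shows the tray at about (355,190), with its apron at (370,268) and the small battery at (371,273). The jar is at (304,275) and the big battery at (428,228). The yellow blocks are decoys. Next I'll measure from both views.

```bash
cat > h.py <<'E'
import numpy as np, cv2
def cloud(f):
    h,w=f["depth"].shape
    u,v=np.meshgrid(np.arange(w),np.arange(h))
    p=cv2.undistortPoints(np.stack([u,v],-1).reshape(-1,1,2).astype(np.float64),f["K"],f["D"]).reshape(h,w,2)
    d=f["depth"]; P=np.stack([p[...,0]*d,-p[...,1]*d,-d],-1)
    return P@f["T"][:3,:3].T+f["T"][:3,3]
E
python3 - <<'E'
from h import *
for n,boxes in(("top",{"all":(305,125,415,310)}),("scene",{"all":(240,220,365,350)})):
    f=dict(np.load(n+"0.npz")); P=cloud(f); a=boxes["all"]
    img=f["pixels"].astype(int); ok=f["depth"]>0
    m=np.zeros(ok.shape,bool); m[a[1]:a[3],a[0]:a[2]]=1; m&=ok
    tbl=m&(img.max(2)<40); print(n,"table z med",np.median(P[tbl][:,2]))
    br=m&(img.min(2)>110)&(P[...,2]<.07)
    k=cv2.connectedComponentsWithStats(br.astype(np.uint8)); 
    for s in sorted(range(1,k[0]),key=lambda i:-k[2][i,4])[:3]:
        q=P[k[1]==s]; c=cv2.minAreaRect((q[:,:2]*1000).astype(np.float32)); print(k[2][s],c,np.percentile(q[:,2],[5,50,95]))
    # dark battery: dark pixels in the apron region
    c=(371,273) if n=="top" else (283,246)
    w=22
    s=np.zeros_like(m); s[c[1]-w:c[1]+w,c[0]-w:c[0]+w]=1
    q=P[s&ok]; z=q[:,2]
    print("hist z",np.histogram(z,bins=np.arange(-.01,.07,.005)))
    for lo,hi in((.030,.0445),(.0455,.06)):
        qq=q[(z>lo)&(z<hi)]
        if len(qq)>5: print(lo,len(qq),qq.mean(0),cv2.minAreaRect((qq[:,:2]*1000).astype(np.float32)))
    x0,y0,x1,y1=(300,120,420,310) if n=="top" else (235,215,365,350)
    cv2.imwrite(f"pics/{n}crop.png",cv2.resize(f["pixels"][y0:y1,x0:x1,::-1],None,fx=3 if n=="top" else 4,fy=3 if n=="top" else 4,interpolation=cv2.INTER_CUBIC))
E
```

```text
top table z med -0.0010503804973023279
[ 313  133   95  172 9754] ((570.7564086914062, -91.56010437011719), (399.0703125, 156.00685119628906), 12.689008712768555) [-0.00143142  0.00226536  0.0440771 ]
[305 191  10  36 173] ((590.3236083984375, 28.206707000732422), (88.39851379394531, 15.616110801696777), 15.900941848754883) [-0.00042858  0.01079292  0.0146551 ]
[306 257  17  38  67] ((429.37139892578125, 10.419724464416504), (36.04213333129883, 88.35784912109375), 86.99436950683594) [-0.00429141 -0.00092027  0.00161235]
hist z (array([   0,  265, 1147,   93,    2,    4,    4,    3,   10,  111,   81,
        107,   93,    1,    0]), array([-0.01 , -0.005,  0.   ,  0.005,  0.01 ,  0.015,  0.02 ,  0.025,
        0.03 ,  0.035,  0.04 ,  0.045,  0.05 ,  0.055,  0.06 ,  0.065]))
0.03 201 [ 0.43518927 -0.11722407  0.03929339] ((435.1689453125, -118.74072265625), (44.11793899536133, 48.49118423461914), 7.950155735015869)
0.0455 200 [ 0.43528139 -0.11915134  0.04990698] ((437.6643981933594, -118.59599304199219), (30.780616760253906, 39.914344787597656), 8.38051986694336)
scene table z med 0.0
[... 354 characters left out ...]
  29  41 274] ((615.7540283203125, 38.14823532104492), (151.7998809814453, 24.432470321655273), 17.716062545776367) [-0.0018889   0.00983337  0.01629848]
hist z (array([ 18, 361, 914, 265,  20,  22,  22,  32,  30,  49,  74,  64,  52,
         4,   0]), array([-0.01 , -0.005,  0.   ,  0.005,  0.01 ,  0.015,  0.02 ,  0.025,
        0.03 ,  0.035,  0.04 ,  0.045,  0.05 ,  0.055,  0.06 ,  0.065]))
0.03 142 [ 0.47135087 -0.11165144  0.03862068] ((472.23858642578125, -110.9531021118164), (113.24022674560547, 49.65243148803711), 15.339795112609863)
0.0455 115 [ 0.44890464 -0.11769873  0.05006416] ((475.4513244628906, -108.64160919189453), (104.15813446044922, 56.84585189819336), 10.331442832946777)
```

View pics/topcrop.png

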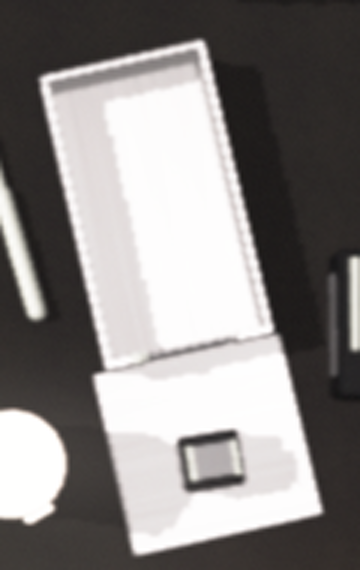

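View pics/scenecrop.png

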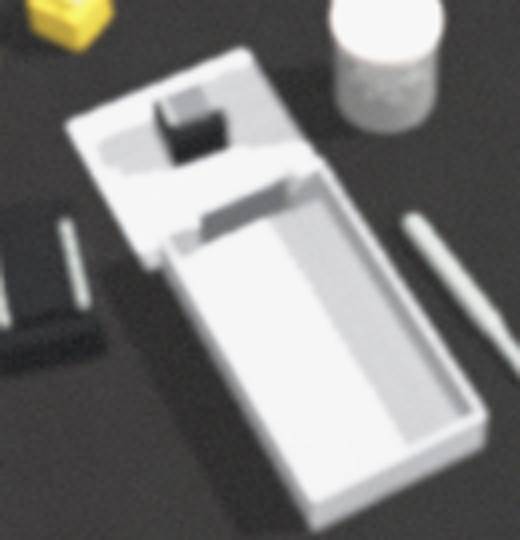

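```bash
python3 - <<'E'
from h import *
from scipy.optimize import least_squares
M={"top":[((135,553),(-145,75,3)),((322,513),(-145,-75,3)),((280,335),(0,-75,3)),((95,375),(0,75,3)),((42,78),(235,65,45)),((205,40),(235,-65,45))],
"scene":[((68,125),(-145,-75,3)),((245,48),(-145,75,3)),((150,270),(0,-75,3)),((317,500),(235,-65,45)),((487,412),(235,65,45))]}
S={"top":(3,300,120),"scene":(4,235,215)}
F={n:dict(np.load(n+"0.npz")) for n in M}
def proj(f,W):
    c=(W-f["T"][:3,3])@f["T"][:3,:3]; c=c*[1,-1,-1]
    return cv2.projectPoints(c.reshape(-1,1,3),np.zeros(3),np.zeros(3),f["K"],f["D"])[0].reshape(-1,2)
def res(p,names):
    c,s=np.cos(p[2]),np.sin(p[2]); r=[]
    for n in names:
        X=np.array([m[1] for m in M[n]])/1000.
        W=np.c_[p[0]+c*X[:,0]-s*X[:,1],p[1]+s*X[:,0]+c*X[:,1],X[:,2]]
        k,a,b=S[n]; uv=(np.array([m[0] for m in M[n]])+.5)/k-.5+[a,b]
        r.append(proj(F[n],W)-uv)
    return np.vstack(r).ravel()
for names in(["top"],["scene"],["top","scene"]):
    q=least_squares(res,[.5,-.1,.2],args=(names,)); print(names,q.x,np.degrees(q.x[2])); print(q.fun.reshape(-1,2).round(1).tolist())
p=q.x;R=np.array([[np.cos(p[2]),-np.sin(p[2])],[np.sin(p[2]),np.cos(p[2])]])
print("batt in tray",R.T@(np.array([.4365,-.1187])-p[:2]))
f=F["top"];P=cloud(f);ok=f["depth"]>0
L=(P[...,:2]-p[:2])@R; z=P[...,2]
# battery top in tray frame
m=ok&(z>.03)&(L[...,0]<-.03)&(L[...,0]>-.14)&(abs(L[...,1])<.07)
print("batt pts",L[m].min(0),L[m].max(0),L[m].mean(0),cv2.minAreaRect((L[m]*1000).astype(np.float32)))
# wall tops
m=ok&(z>.03)&(z<.055)&(L[...,0]>.03)&(L[...,0]<.2)&(abs(L[...,1])<.08)
print("walls y",np.percentile(L[m][L[m][:,1]>0][:,1],[5,50,95]),np.percentile(L[m][L[m][:,1]<0][:,1],[5,50,95]))
m=ok&(z>.03)&(z<.055)&(abs(L[...,0])<.02)&(abs(L[...,1])<.03)
print("flap x",np.percentile(L[m][:,0],[5,50,95]))
for nm,c in(("jar",(304,275)),("big",(428,228)),("pick",(303,195))):
    w=30;s=np.zeros_like(ok);s[c[1]-w:c[1]+w,c[0]-w:c[0]+w]=1
    s&=ok&(z>.008)&((abs(L[...,1])>.08))
    print(nm,L[s].min(0),L[s].max(0),z[s].max())
E
```

```text
['top'] [ 0.51931599 -0.10349662  0.21915871] 12.556869314701839
[[0.3, 0.5], [-0.1, 0.1], [-0.3, -0.1], [0.1, 0.2], [0.1, -0.6], [-0.1, -0.0]]
['scene'] [ 0.52111415 -0.10087773  0.22624438] 12.96284798488243
[[-0.2, -0.1], [-0.2, 0.1], [-0.0, -0.4], [-0.3, 0.0], [0.6, 0.3]]
['top', 'scene'] [ 0.51991439 -0.10250468  0.22259469] 12.753736107579838
[[0.1, 0.3], [-0.4, -0.3], [-0.8, -0.5], [-0.3, 0.0], [-0.6, -0.7], [-0.9, -0.3], [-0.6, -0.4], [-0.6, -0.0], [-0.7, -0.7], [-1.3, -0.1], [-0.4, 0.2]]
batt in tray [-0.08493168  0.0026189 ]
batt pts [-0.10938724 -0.02231036] [-0.06301051  0.02765064] [-0.08606058  0.00341024] ((-86.23888397216797, 2.873025894165039), (48.491188049316406, 44.11792755126953), 85.1963882446289)
walls y [0.06229031 0.06430147 0.0660932 ] [-0.06575928 -0.06302828 -0.06170338]
flap x [0.00086338 0.00249587 0.004429  ]
jar [-0.09905098  0.11301216] [-0.01730985  0.18993061] 0.10159815673714834
big [-0.0759409  -0.19896121] [ 0.04988631 -0.1049516 ] 0.06667921258014764
pick [0.05732318 0.10337655] [0.20901088 0.12430109] 0.01756173458537691
```

Call:
step_arm:
  commands:
    - [-0.0356,-0.0462,0.0077,0,0,0.0803]
    - [-0.0712,-0.0923,0.0154,0,0,0.1606]
    - [-0.1068,-0.1385,0.0231,0,0,0.2409]
    - [-0.1424,-0.1847,0.0308,0,0,0.3212]
    - [-0.178,-0.2308,0.0385,0,0,0.4015]
    - [-0.2136,-0.277,0.0462,0,0,0.4818]
    - [-0.2492,-0.3232,0.0539,0,0,0.5621]
    - [-0.2848,-0.3694,0.0616,0,0,0.6424]
    - [-0.3204,-0.4155,0.0693,0,0,0.7227]
    - [-0.356,-0.4617,0.077,0,0,0.803]
  gripper: 0.0854

```text
time_s: 1.35
position: [0.3886, 0.0471, 0.3275]
orientation: [0.527, 0.85, 0.0, 0.0]
force: [0.0, 0.4, 0.3]
width: 0.0855
gripper_force: 0.0
```

```bash
cat >> h.py <<'E'
from scipy.spatial.transform import Rotation as Ro
TR=np.array([.5195,-.1028]); YAW=np.radians(12.7)
R2=np.array([[np.cos(YAW),-np.sin(YAW)],[np.sin(YAW),np.cos(YAW)]])
def where(o):
    r=Ro.from_quat(o["orientation"]).as_matrix()
    t=R2.T@(np.array(o["position"][:2])-TR)*1000
    print("t",round(o["time_s"],2),"tcp in tray mm",t.round(1),"z",o["position"][2].round(4),"alpha-yaw deg",np.degrees(np.arctan2(r[1,1],r[0,1])-YAW).round(2),"tilt",r[:,2].round(4),"F",o["force"].round(2),"w",round(o["width"],4),"j",np.round(o["joints"],2))
    return r
def move(o,tx,ty,z,dyaw=0): # target tray mm, z m: shift in tool axes and turn
    r=where(o); w=TR+R2@np.array([tx,ty])/1000
    d=r.T@(np.append(w,z)-o["position"]); a=np.arctan2(r[1,1],r[0,1])
    Rt=np.array([[np.cos(YAW+dyaw+np.pi/2),np.cos(YAW+dyaw),0],[np.sin(YAW+dyaw+np.pi/2),np.sin(YAW+dyaw),0],[0,0,-1]])
    print("shift",d.round(4),"rot",Ro.from_matrix(r.T@Rt).as_rotvec().round(4))
E
python3 -c "
from workcell import *; from h import *
move(get_obs(),-72.5,3,.28)"
```

```text
t 1.35 tcp in tray mm [-94.7 175. ] z 0.3275 alpha-yaw deg 13.67 tilt [ 8.e-04  2.e-04 -1.e+00] F [0.01 0.43 0.26] w 0.0855 j [-0.06 -0.23  2.21  0.    1.16 -0.52]
shift [-0.1724 -0.0191  0.0475] rot [0.0008 0.     0.2385]
```

Call:
step_arm:
  commands:
    - [-0.043,-0.005,0.012,0,0,0.06]
    - [-0.086,-0.01,0.024,0,0,0.12]
    - [-0.129,-0.015,0.036,0,0,0.18]
    - [-0.1724,-0.0191,0.0475,0.0008,0,0.2385]
    - [-0.1724,-0.0191,0.0475,0.0008,0,0.2385]
    - [-0.1724,-0.0191,0.0475,0.0008,0,0.2385]

```text
time_s: 2.1
position: [0.448, -0.1134, 0.2797]
orientation: [0.624, 0.782, -0.0, -0.001]
force: [0.4, 0.9, -0.1]
width: 0.0856
gripper_force: 0.0
```

```bash
python3 - <<'E'
from workcell import *; from h import *
o=get_obs(); move(o,-72.5,3,.23)
f=grab_frame("top"); np.savez("top1.npz",**f)
P=cloud(f);ok=f["depth"]>0;L=(P[...,:2]-TR)@R2
for n in ("top","scene"):
    f=grab_frame(n);P=cloud(f);ok=f["depth"]>0;L=(P[...,:2]-TR)@R2
    m=ok&(P[...,2]>.085)&(P[...,2]<.13)&(abs(L[...,0]+.0725)<.08)&(abs(L[...,1])<.06)
    print(n,m.sum(), P[m].min(0) if m.any() else '', L[m].min(0) if m.any() else '',L[m].max(0) if m.any() else '')
cv2.imwrite("pics/s2.png",cv2.resize(f["pixels"][150:330,200:400,::-1],None,fx=3,fy=3,interpolation=cv2.INTER_CUBIC))
E
```

```text
t 2.1 tcp in tray mm [-72.1   5.3] z 0.2797 alpha-yaw deg 0.16 tilt [-2.3e-03  9.0e-04 -1.0e+00] F [ 0.38  0.89 -0.14] w 0.0856 j [-0.4   0.02  2.09 -0.    1.04 -0.62]
shift [-0.0024 -0.0003  0.0497] rot [-0.0021 -0.0014  0.0027]
top 0   
scene 15 [ 0.40516542 -0.13154273  0.12051505] [-0.11619164 -0.00558612] [-0.02173813  0.01750875]
```

View pics/s2.png

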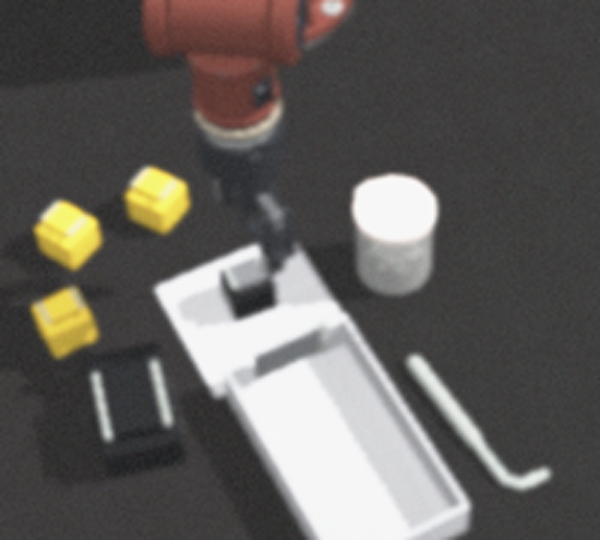

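The scene crop shows the gripper directly above the battery (245,285), with the fingers in line with the tray. The open tips are at z≈0.12, which is 13 mm back, as the text states. I'll descend with the fingers straddling the battery.

Call:
step_arm:
  commands:
    - [0,0,0.03,0,0,0]
    - [0,0,0.06,0,0,0]
    - [0,0,0.085,0,0,0]
    - [0,0,0.1035,0,0,0]
    - [0,0,0.1035,0,0,0]
    - [0,0,0.1035,0,0,0]

```text
time_s: 3.0
position: [0.4488, -0.1135, 0.1776]
orientation: [0.623, 0.782, -0.0, 0.0]
force: [1.1, -0.0, -0.3]
width: 0.0855
gripper_force: 0.0
```

```bash
cat >> h.py <<'E'
def batt(f,xr,zr=(.03,.046)):
    P=cloud(f);ok=f["depth"]>0;L=(P[...,:2]-TR)@R2*1000
    dark=f["pixels"].max(2)<70
    m=ok&dark&(P[...,2]>zr[0])&(P[...,2]<zr[1])&(L[...,0]>xr[0])&(L[...,0]<xr[1])&(abs(L[...,1])<40)
    if m.sum()>4: print("batt n",m.sum(),np.percentile(L[m],2,axis=0).round(1),np.percentile(L[m],98,axis=0).round(1),L[m].mean(0).round(1))
def view(f,box,name,k=3):
    x0,y0,x1,y1=box; cv2.imwrite("pics/"+name,cv2.resize(f["pixels"][y0:y1,x0:x1,::-1],None,fx=k,fy=k,interpolation=cv2.INTER_CUBIC))
E
python3 - <<'E'
from workcell import *; from h import *
where(get_obs())
for n,b in(("top",(300,120,420,310)),("scene",(230,190,370,330))):
    f=grab_frame(n);batt(f,(-130,-20));view(f,b,n+"3.png",3)
a=cv2.imread("pics/top3.png");b=cv2.imread("pics/scene3.png");h=max(len(a),len(b))
pad=lambda i:cv2.copyMakeBorder(i,0,h-len(i),0,0,cv2.BORDER_CONSTANT)
cv2.imwrite("pics/both3.png",cv2.hconcat([pad(a),pad(b)]))
E
```

```text
t 3.0 tcp in tray mm [-71.3   5.1] z 0.1776 alpha-yaw deg 0.22 tilt [ 6.e-04 -8.e-04 -1.e+00] F [ 1.06 -0.05 -0.32] w 0.0855 j [-0.4   0.21  2.12 -0.    0.81 -0.62]
batt n 28 [-94.7 -19.8] [-61.6  -0.9] [-68.5 -12.2]
```

View pics/both3.png

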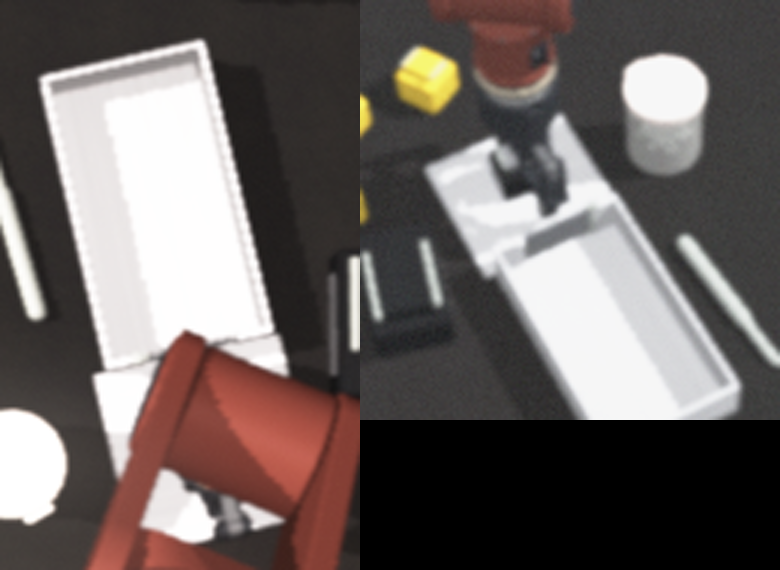

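Call:
step_arm:
  commands:
    - [0,0,0.001,0,0,0]
    - [0,0.004,0.001,0,0,0]
    - [-0.001,0.01,0.001,0,0,0]
    - [-0.002,0.017,0.001,0,0,0]
    - [-0.0035,0.024,0.001,0,0,0]
    - [-0.005,0.031,0.001,0,0,0]
    - [-0.006,0.037,0.001,0,0,0]
    - [-0.007,0.042,0.001,0,0,0]
    - [-0.007,0.042,0.001,0,0,0]
  gripper: 0.075

```text
time_s: 4.22
position: [0.4917, -0.1115, 0.1758]
orientation: [0.623, 0.782, 0.0, 0.001]
force: [-0.4, -0.1, -0.7]
width: 0.0752
gripper_force: 0.4
```

```bash
python3 - <<'E'
from workcell import *; from h import *
where(get_obs())
f=grab_frame("top");batt(f,(-80,-10));a=f
f=grab_frame("scene");batt(f,(-80,-10))
view(a,(300,120,420,310),"top4.png",3);view(f,(230,190,370,330),"scene4.png",3)
a=cv2.imread("pics/top4.png");b=cv2.imread("pics/scene4.png");h=max(len(a),len(b))
pad=lambda i:cv2.copyMakeBorder(i,0,h-len(i),0,0,cv2.BORDER_CONSTANT)
cv2.imwrite("pics/both4.png",cv2.hconcat([pad(a),pad(b)]))
E
```

```text
t 4.22 tcp in tray mm [-29.   -2.4] z 0.1758 alpha-yaw deg 0.16 tilt [ 1.2e-03 -8.0e-04 -1.0e+00] F [-0.43 -0.1  -0.74] w 0.0752 j [-0.36  0.29  2.02 -0.    0.83 -0.59]
batt n 6 [-63.4  14.1] [-56.6  17.5] [-60.3  15.9]
batt n 31 [-33.9 -26.4] [-20.2   5.4] [-25.4 -14.6]
```

View pics/both4.png

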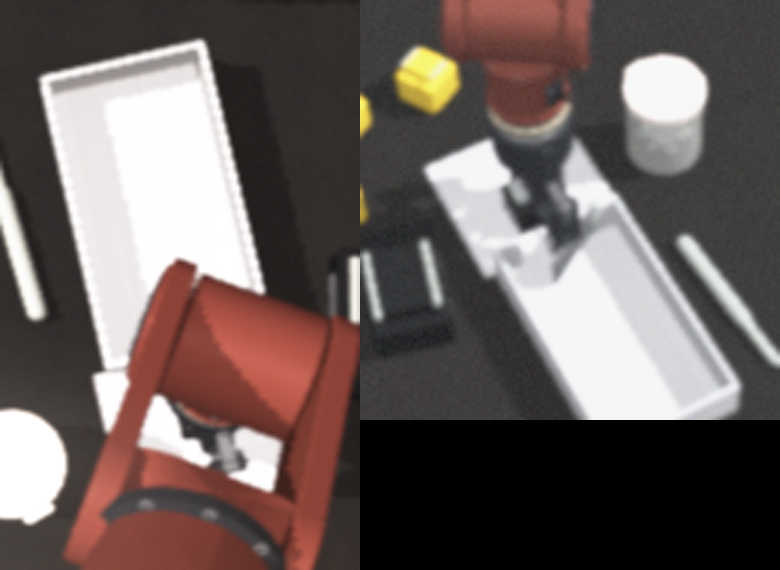

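The flap is open, held by the front finger at (565,225), and the battery is behind it with its front at x≈-21 mm and right side at y≈-26. I'll push on.

Call:
step_arm:
  commands:
    - [0,0.005,0,0,0,0]
    - [0,0.01,0,0,0,0]
    - [0,0.015,0,0,0,0]
    - [-0.001,0.02,0,0,0,0]
    - [-0.001,0.025,0,0,0,0]
    - [-0.002,0.03,0,0,0,0]
    - [-0.002,0.032,0,0,0,0]

```text
time_s: 5.2
position: [0.5231, -0.1062, 0.1757]
orientation: [0.623, 0.782, -0.0, 0.0]
force: [-2.0, -1.1, 0.6]
width: 0.0752
gripper_force: 1.5
```

```bash
python3 - <<'E'
from workcell import *; from h import *
where(get_obs())
f=grab_frame("scene");batt(f,(-50,18))
P=cloud(f);L=(P[...,:2]-TR)@R2*1000
m=(f["depth"]>0)&(P[...,2]>.03)&(P[...,2]<.05)&(L[...,0]>15)&(L[...,0]<90)&(abs(L[...,1])<45)
for a in range(15,90,10):
    q=L[m&(L[...,0]>=a)&(L[...,0]<a+10)]; print(a,len(q),np.percentile(q[:,1],[5,95]).round(0) if len(q) else '')
view(f,(230,190,370,330),"scene5.png",4)
E
```

```text
t 5.2 tcp in tray mm [ 2.8 -4.1] z 0.1757 alpha-yaw deg 0.17 tilt [-0.e+00 -5.e-04 -1.e+00] F [-2.   -1.09  0.59] w 0.0752 j [-0.33  0.34  1.95 -0.    0.85 -0.56]
batt n 33 [ -2.4 -27.3] [12.7  6.1] [  6.7 -16.7]
15 3 [27. 30.]
25 0 
35 2 [-15. -15.]
45 7 [-17. -11.]
55 3 [1. 6.]
65 2 [-2. -2.]
75 0 
85 0
```

View pics/scene5.png

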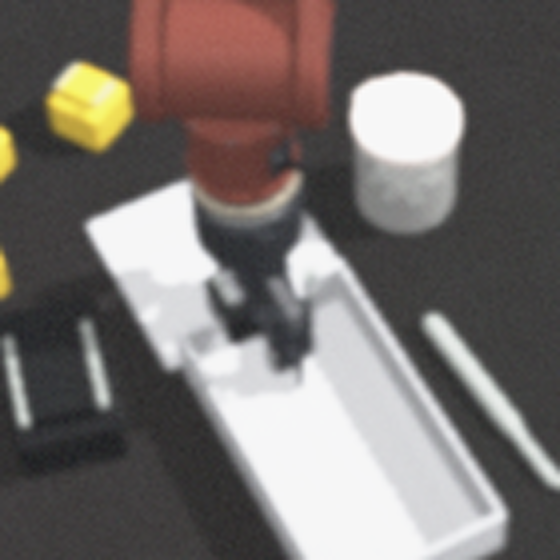

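The battery is in the doorway, with its front at x≈12 mm and y between about -27 and +19. The flap is held wide open by the front finger at (290,335). I'll narrow the fingers so the flap stays held longer, then push through.

Call:
step_arm:
  commands:
    - [0,0,0,0,0,0]
    - [0,0.002,0,0,0,0]
    - [0,0.005,0,0,0,0]
    - [0,0.012,0,0,0,0]
    - [0,0.019,0,0,0,0]
    - [0,0.027,0,0,0,0]
    - [0,0.035,0,0,0,0]
    - [0,0.043,0,0,0,0]
    - [0,0.05,0,0,0,0]
    - [0,0.056,0,0,0,0]
  gripper: 0.056

```text
time_s: 6.5
position: [0.5777, -0.0935, 0.1754]
orientation: [0.623, 0.782, -0.0, -0.0]
force: [-2.8, -1.4, 1.2]
width: 0.0563
gripper_force: 1.3
```

```bash
python3 - <<'E'
from workcell import *; from h import *
where(get_obs())
f=grab_frame("scene");batt(f,(10,85))
view(f,(230,190,370,330),"scene6.png",4)
E
```

```text
t 6.5 tcp in tray mm [58.8 -3.7] z 0.1754 alpha-yaw deg 0.17 tilt [-5.e-04 -2.e-04 -1.e+00] F [-2.79 -1.38  1.18] w 0.0563 j [-0.28  0.43  1.83 -0.    0.88 -0.5 ]
batt n 32 [ 60.6 -28.4] [76.7  1.2] [ 71.2 -19.8]
```

View pics/scene6.png

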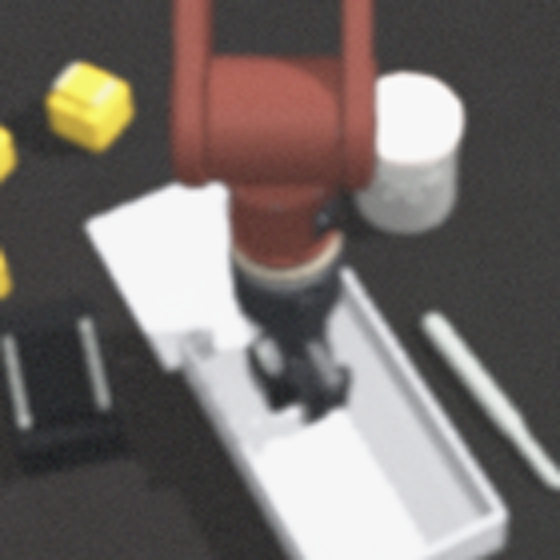

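The battery is through the doorway, with its centre at x≈53 mm. I'll push on to x≈125 mm.

Call:
step_arm:
  commands:
    - [0,0.008,0,0,0,0]
    - [0,0.016,0,0,0,0]
    - [0,0.024,0,0,0,0]
    - [0,0.032,0,0,0,0]
    - [0,0.04,0,0,0,0]
    - [0,0.049,0,0,0,0]
    - [0,0.058,0,0,0,0]
    - [0,0.067,0,0,0,0]
    - [0,0.073,0,0,0,0]
    - [0,0.075,0,0,0,0]

```text
time_s: 7.8
position: [0.6507, -0.0769, 0.1757]
orientation: [0.623, 0.782, -0.0, -0.0]
force: [-2.2, 0.0, 1.7]
width: 0.056
gripper_force: 1.2
```

```bash
python3 - <<'E'
from workcell import *; from h import *
where(get_obs())
f=grab_frame("scene");batt(f,(80,165))
view(f,(230,190,370,330),"scene7.png",4)
E
```

```text
t 7.8 tcp in tray mm [133.7  -3.6] z 0.1757 alpha-yaw deg 0.18 tilt [-9.e-04 -4.e-04 -1.e+00] F [-2.2   0.03  1.7 ] w 0.056 j [-0.22  0.54  1.65 -0.    0.95 -0.45]
batt n 31 [131.1 -27.3] [151.8   2.6] [146.3 -19.8]
```

View pics/scene7.png

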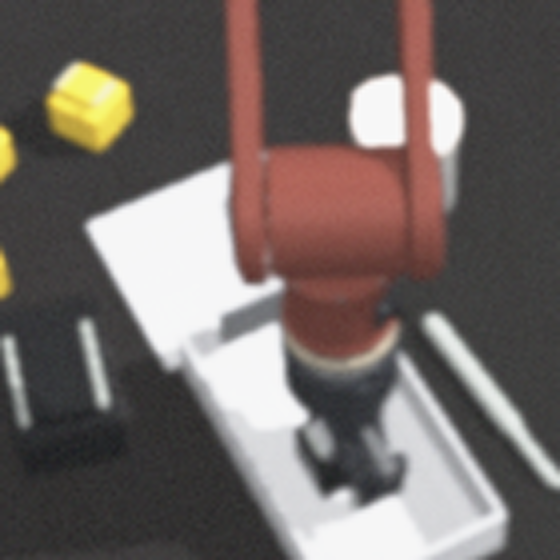

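The flap panel at (250,315) has swung shut behind the battery, whose centre is at x≈128 mm. I'll back the finger off, rise and check.

Call:
step_arm:
  commands:
    - [0,-0.003,0,0,0,0]
    - [0,-0.005,0,0,0,0]
    - [0,-0.005,-0.01,0,0,0]
    - [0,-0.005,-0.03,0,0,0]
    - [0,-0.005,-0.06,0,0,0]
    - [0,-0.005,-0.1,0,0,0]
    - [0,-0.005,-0.15,0,0,0]
    - [0,-0.005,-0.18,0,0,0]
    - [0,-0.005,-0.18,0,0,0]

```text
time_s: 8.98
position: [0.647, -0.0783, 0.3619]
orientation: [0.623, 0.782, 0.002, 0.005]
force: [0.2, 0.1, -0.3]
width: 0.056
gripper_force: 0.0
```

```bash
python3 - <<'E'
from workcell import *; from h import *
where(get_obs())
f=grab_frame("scene");batt(f,(80,220))
P=cloud(f);L=(P[...,:2]-TR)@R2*1000
m=(f["depth"]>0)&(P[...,2]>.03)&(P[...,2]<.05)&(abs(L[...,0])<25)&(abs(L[...,1])<32)
print("flap",m.sum(),np.polyfit(L[m][:,1],L[m][:,0],1) if m.sum()>3 else '')
view(f,(230,190,370,350),"scene8.png",4)
E
```

```text
t 8.97 tcp in tray mm [129.7  -4.1] z 0.3619 alpha-yaw deg 0.17 tilt [ 0.0097 -0.0026 -0.9999] F [ 0.2   0.15 -0.33] w 0.056 j [-0.23  0.31  1.59 -0.    1.24 -0.45]
batt n 67 [138.  -27.7] [152.   10.6] [147.8 -10. ]
flap 79 [-0.01010771  5.27452627]
```

View pics/scene8.png

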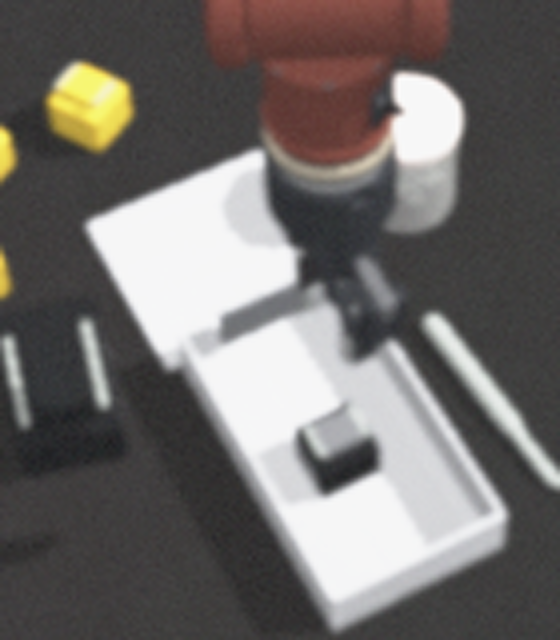

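The battery stands upright inside the tray at (338,450), the flap is shut (fitted angle about 0.01 rad) and the robot is clear of everything. I'll hand the job in.

```bash
python3 -c "
from workcell import *
print(close_job())"
```

```text
the job is handed in; nothing more can be done
None
```

The job is handed in, though no verdict came back: the small battery stands upright in the tray at about x 128 mm, the flap is shut behind it (about 0.01 rad), the arm is clear, and I saw nothing else on the bench disturbed.

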